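Check a dosing funnel's stopper and hold the funnel ready over the open bottle

ROBOT

A 7-joint arm with a two-finger parallel gripper is mounted at the origin on a cart in front of the work surface, level with it; the furniture and walls round the work are solid. World frame = base frame: x ahead of the robot, y to its left, z up, the work surface at z = 0. Lengths are in m, angles in rad, forces in N, time in s.
With the tool pointing down it reaches from about 0.4 to 0.875 m from the base axis. Payload 6.5 kg.
Tool frame: the origin (TCP) lies at the very end of the fingers, on their centre line; the grasp point (between the pads) lies 19 mm behind it (robot.hold_point_z is the distance from the TCP to the grasp point, in m); z points along the fingers, y is the line along which they close (so a half turn about z gives the same grasp; the last joint's range is limited). The gripper opens to 85 mm and grips with 20 to 120 N. Pads are 22 mm wide; open, the fingers measure 114 mm over their backs; the gripper's body (76 mm by 85 mm) begins 54 mm behind the grasp point. The pads swing forward as they close: fully open they stand 13 mm farther back than shut.
Start: joints at [-1.289, 0.536, -0.004, 1.538, 0.003, 1.067, -0.071], TCP at [0.222, 0.611, 0.231] pointing down, gripper open.
Joint ranges: [-2.7, 2.7], [-0.37, 2.16], [-1.27, 1.26], [0.24, 2.4], [-1.31, 4.45], [0.19, 1.91], [-2.76, 2.76]. Speed limits (rad/s): [2.39, 2.39, 3.14, 3.14, 3.14, 3.14, 3.14].

INTERFACE

Orientations are given as a unit quaternion [x, y, z, w].
In Python, from plant import robot gives the robot as it stands. The module is installed in compiled form; this text tells all that it offers.
- The arm moves only by the tool send_rows, never from a script. Its argument "targets" is a list of rows, each a list of 7 numbers: the turn, a rotation vector about the tool's x, y, z in degrees, then the shift along the tool's x, y, z in m, then the closure, from 0 (fully open) to 1 (shut). In form: [[rx, ry, rz, dx, dy, dz, jaw], ...]. A call has 1 to 12 rows; each row shifts and turns the commanded pose from where the row before left it, along the tool's axes as they then stand; what a row does not reach is not made up. A row lasts 1/8 s, in which the tool goes at most 62.5 mm and 10.7 degrees, less where a joint would pass 70% of its speed; a pose out of reach is approached as far as the arm can. A call is refused whole if a number of a shift passes 0.0625 or a number of a turn 10.7, either way. A call with a gripper value outside its range is refused whole. The fingers move at their own pace and stop on an object; "grip_force" is the grip in N (left out, the last holds). Time passes only in rows, so rows that do not move let the fingers close. It gives the time, the measured TCP pose, the force, the opening and the grip force at its end, in the units of the state.
- robot.get_state(): the state, without advancing time (a new reading comes with each control period).
- robot.snapshot(name): name is "side" or "top"; returns (picture, depth): 400x640x3 uint8, red, green, blue; 400x640 float32, m along the optical axis (not along the pixel's ray), 0 where there is no reading.
- robot.camera_params(name): a dict with "K" (3x3 intrinsics, pixels), "k1" (the pictures are not rectified: a ray, as slopes to the right and down, at radius r is drawn at 1 + k1 r^2 times it, then the intrinsics apply), "origin" and "orientation" of the camera in the world. Camera axes: x right, y down, z forward; pixel columns grow to the right and rows downward; lengths in m; the calibration is good to about 2 mm. A picture is of the moment at which its call begins. camera_params takes no time and is no camera call.
- robot.finish_job(): hands the job in; it is judged then, once.
The state is a dict: "time": time; "joints": joint angles; "joint_velocities": joint speeds; "joint_efforts": joint torques, N m; "eef_pos": TCP position; "tool_rot": TCP orientation; "wrist_force": force on the tool from outside, world axes, zero at the start; "ft_torque": the same for the moment, N m; "gripper_width": finger opening in m; "gripper_force": force on a finger pad.
Only numpy, scipy, OpenCV 4.12 (cv2) and the standard library are available. Lean on these libraries where they do the work, as an engineer would, in place of code of your own. Each camera call takes 0.05 s, during which the arm holds its last target. There are 200 camera calls.

TASK

I am about to fill the small white bottle that has no cork: first, with the steel dosing funnel still sitting in its wire stand, pull its stopper knob straight up past the click to the top and then push it fully home again, so that we know it is free and shut. Then carry the funnel, stopper kept shut, across to that bottle, clear of the mill and jars, and finish holding it there for me, upright and still, with the spout centred over the open mouth and about 1 cm above it. The bottle has just been scalded clean, so neither the funnel nor you may touch it; leave the other bottle, the mill and the jars where they are, and do not put the funnel down or let go of it.

Things in the scene. Friction and masses are not known exactly. Their poses are not given: they have to be found in the camera images.
- stand: Wire stand of the funnel, fixed to the worktop: a ring of steel wire 77 mm across (wire centres) at height 98 mm on three legs, foot ring 126 mm across; a small ring, 20 mm inside, at height 46 mm keeps the spout upright. Origin: centre of its foot, on the worktop, z up. The funnel hangs by its own weight, nothing locks it; lift it straight up (75 mm frees it entirely).
- funnel: Steel dosing funnel, 0.40 to 0.51 kg, hanging loose in the stand. Origin: centre of the spout's lower end (26 mm above the worktop in the stand); z up its axis, handle to its -x. Spout 12 mm across at its end, 18 at height 30; cone to 96 across at 95; rim 103 across at 126. Across the mouth, along y, a flat bridge with a guide boss 22 across, up to 137.
- spout (a point): Centre of the lower end of the funnel's spout (same point and axes as funnel).
- handle_grip (a point): Where to grip the funnel's black handle: middle of a straight level bar, 66 mm long radially (funnel's x), 14 mm wide (funnel's y), 22 mm high, rounded; 88 mm from the funnel's axis, 108 mm above the spout's end. Axes as the funnel's. The load hangs to one side of the grip: grip firmly (40 N or more).
- stopper_knob (a point): Middle of the stopper's knob, on the funnel's axis, 165 mm above the spout's end when home: an upright black cylinder 25 mm across, reaching from 13 mm below to 14 mm above this point, on a steel rod 8 mm across. Rises with stopper. Axes as the funnel's.
- stopper (a joint): Height of the stopper in the funnel, m: 0 home (shut), 0.022 right up at its stop (open). A spring ball clicks over at about 0.010; it stays in the half where it is left (let go when up, it may settle to 0.016). About 2 N pulls it up past the click, 1 N pushes it down. Starts at 0 to 0.003. Lifting the funnel by this knob pulls the stopper open.
- open_bottle: Small white stoneware bottle without a cork, loose, 0.28 to 0.49 kg: 115 mm high, body 60 mm across up to height 60, shoulders narrowing to a neck 35 mm across. Origin: centre of its underside, z up. It and the corked bottle may stand in either order.
- mouth (a point): Centre of the open mouth of that bottle, at the top of its rim, 115 mm above its underside; opening 26 mm across inside, 35 mm outside.
- corked_bottle: The same bottle with a brown cork in it, 135 mm high in all. Origin: centre of its underside. Leave alone.
- pepper_mill: Dark wooden pepper mill, 58 mm across, 165 mm high, standing between the stand and the bottles. Origin: centre of its underside. Leave alone.
- spice_jar_a: Spice jar with a red lid, 45 mm across, 106 mm high, in the row in front of the mill, the one next to it. Origin: centre of its underside. Leave alone.
- spice_jar_b: A spice jar like the other, at the end of the row nearest the robot. Origin: centre of its underside. Leave alone.
Not all that is in view belongs to the job. Leave any blue look-alike of the open_bottle alone.

How it is judged:
On the way, in this order (a step that is already met when the one before it is completed fails the run):
1. stopper pulled up past its click to the top (above 18 mm), the funnel still sitting in its stand (value of joint stopper above 0.018 m and z of spout in the frame of stand below 0.034 m), for 0.2 s.
2. stopper pushed home again (within 3 mm), the funnel still sitting in its stand (value of joint stopper below 0.003 m and z of spout in the frame of stand below 0.034 m), for 0.2 s.
3. funnel lifted clear of the stand by the gripper (z of spout in the frame of stand above 0.1 m and contact force between the fingers and funnel above 1 N), for 0.1 s.
At the end, for the whole second after the job is handed in: Funnel held still by the gripper alone, upright within 0.12 rad, spout axis within 7 mm of the mouth's centre and spout end 3 to 20 mm above the rim; stopper home within 3 mm; bottles, mill and jars within 10 mm of where they stood (horizontal distance between spout and mouth below 0.007 m and z of spout in the frame of mouth between 0.003 and 0.02 m and angle between funnel's own z axis and vertical below 0.12 rad and linear speed of funnel below 0.02 m/s and value of joint stopper below 0.003 m and contact force between the fingers and funnel above 1 N and contact force between funnel and open_bottle below 0.05 N and contact force between funnel and corked_bottle below 0.05 N and contact force between funnel and pepper_mill below 0.05 N and contact force between funnel and spice_jar_a below 0.05 N and contact force between funnel and spice_jar_b below 0.05 N and contact force between funnel and stand below 0.05 N and distance of each of open_bottle, corked_bottle, pepper_mill, spice_jar_a, spice_jar_b from where it was at the start of the episode below 0.01 m and angle between open_bottle's own z axis and vertical below 0.05 rad); the arm keeps its last pose, push and grip.
It fails at once if the funnel touches the open bottle (contact force between funnel and open_bottle above 0.2 N).
It fails at once if the robot touches the open bottle (contact force between any of the fingers, the arm and open_bottle above 0.2 N).
It fails at once if the stopper comes open (over 6 mm) away from the stand (value of joint stopper above 0.006 m and z of spout in the frame of stand above 0.06 m).
It fails at once if a bottle, the mill or a jar is shifted by more than 10 mm or tipped (distance of any of open_bottle, corked_bottle, pepper_mill, spice_jar_a, spice_jar_b from where it was at the start of the episode above 0.01 m or angle between any of open_bottle, corked_bottle, pepper_mill, spice_jar_a, spice_jar_b's own z axis and vertical above 0.15 rad).
It also fails if it takes over 61 s, if anything falls off the work surface, if the arm or the gripper's body presses on something with over 40 N, if the wrist force passes 120 N, or if a joint passes its speed limit or range.

## Working session

There is one attempt and no reset: what is moved stays moved. The work goes in short steps, Python scripts to look and compute and a tool call to move; the robot and the scene stay as the last step left them, time stands still between calls to the robot, and variables do not carry over. Pictures are saved under pics/ and viewed, at most 10 in all, crops included, and the job is handed in when it is done.

Besides the shell and the picture viewer there is one more tool, called after "Request:" as name([rows], argument=value, ...), one row to a line, values as JSON. send_rows: Moves the arm, as the interface text tells. Its arguments: {"type":"object","properties":{"targets":{"type":"array","items":{"type":"array","items":{"type":"number"}}},"grip_force":{"type":"number"}},"required":["targets"]}

```bash
mkdir -p pics; cat > h.py <<'E'
import numpy as np, cv2
from scipy.spatial.transform import Rotation as R
from plant import robot
def cam(n):
    p=robot.camera_params(n); o=np.array(p["origin"]); q=np.array(p["orientation"])
    M=R.from_quat(q).as_matrix() if q.size==4 else q
    return np.array(p["K"]),p["k1"],o,M
def ray(n,u,v):
    K,k1,o,M=cam(n); d=np.array([k1,0,0,0.])
    xy=cv2.undistortPoints(np.array([[[u,v]]],float),K,d)[0,0]
    return o,M@np.array([xy[0],xy[1],1.])
def onz(n,u,v,z):
    o,d=ray(n,u,v); return o+d*(z-o[2])/d[2]
def proj(n,P):
    K,k1,o,M=cam(n); X=(np.atleast_2d(P)-o)@M
    return cv2.projectPoints(X,np.zeros(3),np.zeros(3),K,np.array([k1,0,0,0.]))[0][:,0]
def cloud(n,D):
    K,k1,o,M=cam(n); v,u=np.mgrid[:400,:640]
    xy=cv2.undistortPoints(np.stack([u,v],-1).reshape(-1,1,2).astype(float),K,np.array([k1,0,0,0.]))[:,0]
    X=np.c_[xy,np.ones(len(xy))]*D.reshape(-1,1)
    return (X@M.T+o).reshape(400,640,3)
E
python3 - <<'E'
from h import *
for n in("side","top"):
    p,d=robot.snapshot(n); cv2.imwrite(f"pics/{n}0.png",p[:,:,::-1]); np.savez(f"{n}0",p=p,d=d)
    K,k1,o,M=cam(n); print(n,K.tolist(),k1,o,M.tolist())
print(robot.get_state(), robot.hold_point_z)
E
```

```text
side [[410.05372993903535, 0.0, 327.3571276862755], [0.0, 410.05372993903535, 201.80277903206613], [0.0, 0.0, 1.0]] -0.07903421855150511 [ 0.22954788 -0.92651579  0.57117555] [[0.9696767746454161, -0.09079201081751875, 0.2269003382213749], [-0.24384484912106097, -0.421466853480429, 0.8734445494560222], [0.016329184621094048, -0.9022873722872432, -0.43082578328205023]]
top [[375.0689628978427, 0.0, 322.17217929030414], [0.0, 375.0689628978427, 190.8635969301465], [0.0, 0.0, 1.0]] 0.002166314669167476 [ 0.41223313 -0.00609213  1.04308842] [[0.029073318819403296, -0.9961882807812884, 0.08224142123556868], [-0.999559333273098, -0.029467279164802226, -0.0035803247427379156], [0.005990108468565389, -0.08210108825493442, -0.996606005354117]]
{'time': 0.1, 'joints': array([-1.28919551,  0.53712689, -0.00442883,  1.53876878,  0.0026083 ,
        1.06730958, -0.07120111]), 'joint_velocities': array([ 7.90900629e-05, -2.30804628e-03,  4.65663993e-04, -1.67103168e-03,
        7.83865460e-04,  2.55397475e-03,  7.60605118e-04]), 'joint_efforts': array([ 2.72885867e-03, -5.84562778e+01,  1.05183363e+00, -2.59775698e+01,
        1.25929277e-02,  4.59499293e-03,  1.55871595e-05]), 'eef_pos': array([0.22136615, 0.61053325, 0.23047932]), 'tool_rot': array([ 1.72992582e-01,  9.84922800e-01, -8.00049091e-04, -7.41318547e-05]), 'wrist_force': array([ 0.16421942, -0.20209002, -0.08228079]), 'ft_torque': array([0.02068726, 0.00176332, 0.0207878 ]), 'gripper_force': 0.0, 'gripper_width': 0.08538012178686105} 0.0187
```

View pics/side0.png

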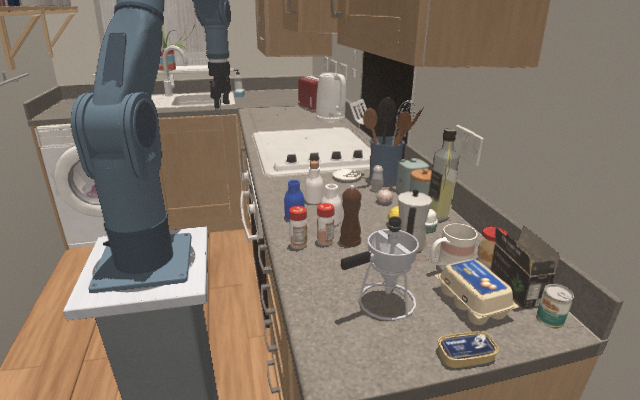

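View pics/top0.png

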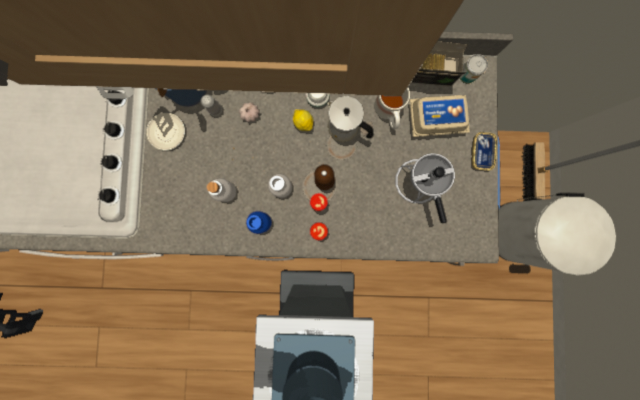

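The side view shows the open white bottle at (333,205), the corked one at (315,183), the blue look-alike at (293,200), the mill at (350,215) and the funnel at (393,250). In the top view:

- **Open-bottle candidates:** white and uncorked (280,186), corked (219,190), blue (258,222). I choose (280,186).
- **Other objects:** mill (325,177), jars (319,203) and (319,231), funnel knob (440,172), handle (441,210).

```bash
python3 - <<'E'
from h import *
z=np.load("top0.npz"); P=z['p'].astype(int); C=cloud("top",z['d']); 
zs=np.load("side0.npz"); S=cloud("side",zs['d'])
def box(n,C,u0,u1,v0,v1,zmin,zmax):
    c=C[v0:v1,u0:u1].reshape(-1,3); m=(c[:,2]>zmin)&(c[:,2]<zmax); c=c[m]
    print(n,len(c),"med",np.median(c,0).round(4),"mid",((c.min(0)+c.max(0))/2).round(4),"ext",np.ptp(c,axis=0).round(3), "zmax",c[:,2].max().round(3)) if len(c) else print(n,0)
box("mouth",C,262,298,168,204,.105,.13)
box("mouth lower",C,262,298,168,204,.03,.13)
box("cork",C,200,240,172,208,.12,.15)
box("blue",C,242,276,205,240,.05,.15)
box("mill",C,310,340,160,192,.14,.2)
box("jarA",C,305,332,193,213,.09,.12)
box("jarB",C,305,332,221,242,.09,.12)
box("knob",C,425,455,155,190,.185,.23)
box("rim",C,405,465,145,205,.14,.160)
box("handle",C,428,455,196,226,.10,.17)
box("pot",C,325,375,95,140,.03,.4)
box("mug",C,375,410,80,130,.03,.4)
box("eggs",C,410,470,95,136,.03,.4)
box("side mouth",S,322,343,180,230,.105,.125)
box("side knob",S,380,410,212,240,.17,.23)
# cabinet
c=C.reshape(-1,3); m=(c[:,2]>.4)&(c[:,0]>.2); print("cab",c[m].min(0),c[m].max(0))
a=np.vstack([cv2.resize(z['p'][160:215,400:470,::-1],None,fx=6,fy=6,interpolation=2)[:300],np.zeros((1,420,3),np.uint8)])
b=cv2.resize(z['p'][165:215,255:325,::-1],None,fx=6,fy=6,interpolation=2)
b2=cv2.resize(zs['p'][170:270,270:440,::-1],None,fx=4.7,fy=4.7)[:470]
cv2.imwrite("pics/crop.png",b2)
cv2.imwrite("pics/crop2.png",np.hstack([cv2.resize(z['p'][145:225,400:470,::-1],None,fx=5,fy=5),cv2.resize(z['p'][145:225,255:325,::-1],None,fx=5,fy=5)]))
E
```

```text
mouth 81 med [0.5073 0.1039 0.1145] mid [0.5064 0.1035 0.1125] ext [0.033 0.035 0.013] zmax 0.119
mouth lower 424 med [0.5033 0.0999 0.0803] mid [0.5058 0.1038 0.0748] ext [0.057 0.06  0.088] zmax 0.119
cork 110 med [0.4905 0.2561 0.1343] mid [0.4902 0.2578 0.1297] ext [0.026 0.028 0.018] zmax 0.139
blue 420 med [0.4075 0.1515 0.0807] mid [0.4071 0.1548 0.0849] ext [0.058 0.056 0.069] zmax 0.119
mill 276 med [ 0.5277 -0.0127  0.1497] mid [ 0.5291 -0.0126  0.154 ] ext [0.046 0.044 0.027] zmax 0.168
jarA 253 med [ 0.4634 -0.0017  0.106 ] mid [ 0.4634 -0.0012  0.1006] ext [0.044 0.043 0.021] zmax 0.111
jarB 255 med [ 0.3898 -0.0039  0.1061] mid [ 0.3903 -0.0032  0.1021] ext [0.043 0.043 0.018] zmax 0.111
knob 112 med [ 0.534  -0.2723  0.2019] mid [ 0.5346 -0.2742  0.1962] ext [0.025 0.024 0.02 ] zmax 0.206
rim 441 med [ 0.5287 -0.285   0.1509] mid [ 0.5243 -0.2742  0.1499] ext [0.123 0.101 0.02 ] zmax 0.16
handle 199 med [ 0.4515 -0.2947  0.1419] mid [ 0.4516 -0.2947  0.1372] ext [0.063 0.029 0.019] zmax 0.147
pot 1304 med [ 0.6712 -0.0637  0.1371] mid [ 0.6988 -0.0735  0.0957] ext [0.127 0.128 0.131] zmax 0.161
mug 668 med [ 0.733  -0.1946  0.0567] mid [ 0.7176 -0.1878  0.067 ] ext [0.099 0.078 0.074] zmax 0.104
eggs 2131 med [ 0.7044 -0.3151  0.0705] mid [ 0.7147 -0.3251  0.0552] ext [0.118 0.163 0.048] zmax 0.079
side mouth 95 med [0.5021 0.0899 0.1091] mid [0.4902 0.0503 0.1099] ext [0.07  0.138 0.01 ] zmax 0.115
side knob 187 med [ 0.5328 -0.2838  0.194 ] mid [ 0.5353 -0.2777  0.1875] ext [0.025 0.023 0.032] zmax 0.204
cab [ 0.41223313 -0.12814981  0.4698896 ] [0.622849   0.46804196 1.04308842]
```

View pics/crop2.png

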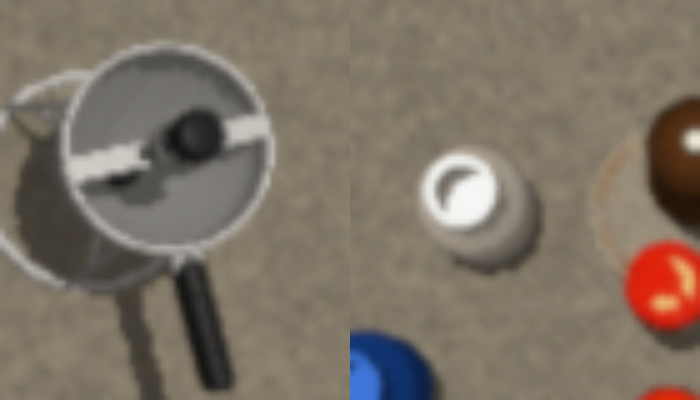

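The crop shows the open, uncorked mouth and the funnel knob, bridge and handle clearly. Next I check the cabinet clearance and compute the first moves.

```bash
cat >> h.py <<'E'
def down(a): # tool pointing down, tool y at world angle a (deg)
    y=np.array([np.cos(np.radians(a)),np.sin(np.radians(a)),0]); zz=np.array([0,0,-1.]); return R.from_matrix(np.c_[np.cross(y,zz),y,zz])
def plan(wps,cur=None):
    """wps: (pos,tool-y angle,n rows,jaw); prints rows"""
    if cur is None:
        s=robot.get_state(); cur=(s['eef_pos'],R.from_quat(s['tool_rot']))
    p,r=np.array(cur[0]),cur[1]; rows=[]
    for P,a,n,j in wps:
        p0,r1=p,down(a); rv=(r.inv()*r1).as_rotvec()/n; st=(np.array(P)-p0)/n
        for i in range(n):
            t=R.from_rotvec(rv); dloc=r.inv().apply(st)
            rows.append([*np.degrees(rv).round(2),*dloc.round(4),j]); r=r*t; p=p+st
    for i in range(0,len(rows),12): print(str([[float(x)+0 for x in q] for q in rows[i:i+12]]).replace(' ',''))
E
python3 - <<'E'
from h import *
for n in("top","side"):
    z=np.load(n+"0.npz"); C=cloud(n,z['d']); v=z['d']>0
    m=v&(C[:,:,2]>.42)&(C[:,:,0]>.3)&(C[:,:,1]<.7)&(C[:,:,1]>-.6)
    for lo in np.arange(-.6,.7,.15):
        k=m&(C[:,:,1]>=lo)&(C[:,:,1]<lo+.15); c=C[k]
        if len(c): print(n,round(lo,2),len(c),np.percentile(c,1,axis=0).round(3))
plan([((.30,.42,.30),25,5,0),((.44,.12,.32),-25,7,0),((.534,-.274,.30),-76,11,0)])
E
```

```text
top -0.15 10706 [ 0.611 -0.126  0.477]
top 0.0 11408 [0.612 0.002 0.477]
top 0.15 10731 [0.612 0.151 0.477]
top 0.3 5964 [0.59  0.301 0.475]
top 0.45 94 [0.612 0.45  0.472]
side -0.45 4033 [ 0.919 -0.4    0.421]
side -0.3 5568 [ 0.919 -0.299  0.422]
side -0.15 11191 [ 0.612 -0.146  0.427]
side 0.0 1527 [0.612 0.001 0.421]
side 0.15 896 [0.611 0.151 0.422]
side 0.3 720 [0.58  0.302 0.469]
side 0.45 52 [0.613 0.45  0.47 ]
[[-0.02,0.01,9.02,-0.0278,-0.0305,-0.0139,0.0],[-0.02,0.01,9.02,-0.0322,-0.0258,-0.0139,0.0],[-0.02,0.01,9.02,-0.0358,-0.0204,-0.0139,0.0],[-0.02,0.01,9.02,-0.0386,-0.0145,-0.0139,0.0],[-0.02,0.01,9.02,-0.0404,-0.0083,-0.0139,0.0],[0.0,0.0,7.14,-0.0473,0.0,-0.0029,0.0],[0.0,0.0,7.14,-0.0469,0.0059,-0.0029,0.0],[0.0,0.0,7.14,-0.0458,0.0117,-0.0029,0.0],[0.0,0.0,7.14,-0.044,0.0173,-0.0029,0.0],[0.0,0.0,7.14,-0.0415,0.0226,-0.0029,0.0],[0.0,0.0,7.14,-0.0384,0.0276,-0.0029,0.0],[0.0,0.0,7.14,-0.0347,0.0322,-0.0029,0.0]]
[[0.0,0.0,4.64,-0.0289,0.0229,0.0018,0.0],[0.0,0.0,4.64,-0.0269,0.0251,0.0018,0.0],[0.0,0.0,4.64,-0.0248,0.0272,0.0018,0.0],[0.0,0.0,4.64,-0.0225,0.0291,0.0018,0.0],[0.0,0.0,4.64,-0.0201,0.0309,0.0018,0.0],[0.0,0.0,4.64,-0.0175,0.0324,0.0018,0.0],[0.0,0.0,4.64,-0.0148,0.0337,0.0018,0.0],[0.0,0.0,4.64,-0.0121,0.0348,0.0018,0.0],[0.0,0.0,4.64,-0.0092,0.0357,0.0018,0.0],[0.0,0.0,4.64,-0.0063,0.0363,0.0018,0.0],[0.0,0.0,4.64,-0.0033,0.0367,0.0018,0.0]]
```

Request:
send_rows([
  [0,0,9,-0.028,-0.0305,-0.014,0],
  [0,0,9,-0.032,-0.026,-0.014,0],
  [0,0,9,-0.036,-0.02,-0.014,0],
  [0,0,9,-0.0385,-0.0145,-0.014,0],
  [0,0,9,-0.0405,-0.008,-0.014,0],
  [0,0,7.1,-0.047,0,-0.003,0],
  [0,0,7.1,-0.047,0.006,-0.003,0],
  [0,0,7.1,-0.046,0.012,-0.003,0],
  [0,0,7.1,-0.044,0.017,-0.003,0],
  [0,0,7.1,-0.0415,0.0225,-0.003,0],
  [0,0,7.1,-0.0385,0.0275,-0.003,0],
  [0,0,7.1,-0.035,0.032,-0.003,0],
], grip_force=25)

```text
time: 1.6
eef_pos: [0.4416, 0.1195, 0.3223]
tool_rot: [0.843, 0.538, 0.0, -0.0]
wrist_force: [0.6, 0.5, 0.2]
gripper_width: 0.0856
gripper_force: 0.0
```

Request:
send_rows([
  [0,0,4.65,-0.029,0.023,0.002,0],
  [0,0,4.65,-0.027,0.025,0.002,0],
  [0,0,4.65,-0.025,0.027,0.002,0],
  [0,0,4.65,-0.0225,0.029,0.002,0],
  [0,0,4.65,-0.02,0.031,0.002,0],
  [0,0,4.65,-0.0175,0.0325,0.002,0],
  [0,0,4.65,-0.015,0.0335,0.002,0],
  [0,0,4.65,-0.012,0.035,0.002,0],
  [0,0,4.65,-0.009,0.0355,0.002,0],
  [0,0,4.65,-0.006,0.0365,0.002,0],
  [0,0,4.65,-0.0035,0.0365,0.002,0],
  [0,0,0,0,0,0,0],
])

```text
time: 3.1
eef_pos: [0.5363, -0.2754, 0.2997]
tool_rot: [0.993, 0.122, -0.001, 0.001]
wrist_force: [0.6, -0.7, -0.3]
gripper_width: 0.0852
gripper_force: 0.0
```

Request:
send_rows([
  [0,0,0,-0.001,0,0.03,0],
  [0,0,0,0,0,0.03,0],
  [0,0,0,0,0,0.03,0],
  [0,0,0,0,0,0.02,0],
  [0,0,0,0,0,0.016,0],
  [0,0,0,0,0,0,0],
])

```text
time: 3.85
eef_pos: [0.536, -0.2723, 0.1735]
tool_rot: [0.992, 0.124, -0.001, -0.0]
wrist_force: [-0.1, -0.5, -0.3]
gripper_width: 0.0856
gripper_force: 0.0
```

```bash
python3 - <<'E'
from h import *
p,d=robot.snapshot("side"); c=p[150:310,310:500,::-1]; cv2.imwrite("pics/s1.png",cv2.resize(c,None,fx=3.7,fy=3.7,interpolation=2))
print(robot.get_state()['eef_pos'],proj("side",[[.535,-.2755,.191],[.535,-.2755,.205]]))
E
```

```text
[ 0.53646356 -0.27283317  0.17449184] [[394.32337897 222.67996496]
 [394.95302855 216.34448952]]
```

View pics/s1.png

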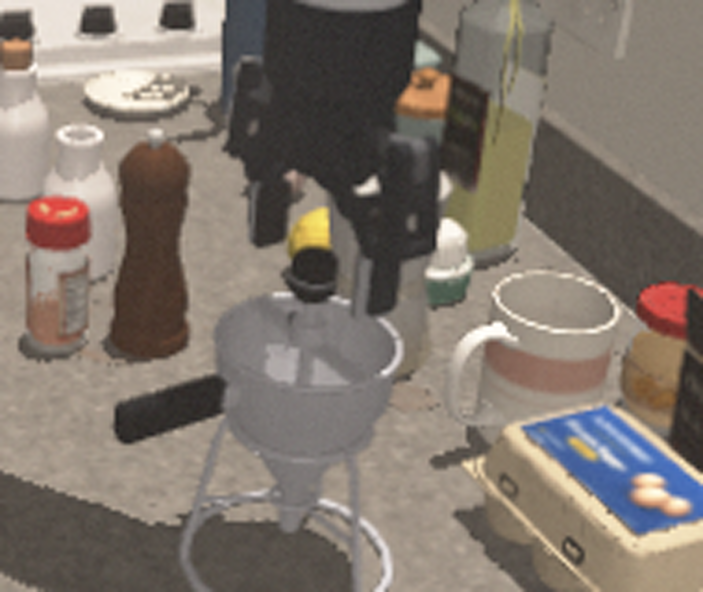

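The fingers straddle the knob, which sits at (395,223) against a predicted (394,223). Next I close on it and pull.

Request:
send_rows([
  [0,0,0,0,-0.002,0,0.5],
  [0,0,0,0,0,0,1],
  [0,0,0,0,0,0,1],
  [0,0,0,0,0,0,1],
  [0,0,0,0,0,0,1],
  [0,0,0,0,0,0,1],
  [0,0,0,0,0,0,1],
  [0,0,0,0,0,0,1],
], grip_force=25)

```text
time: 4.9
eef_pos: [0.5361, -0.2716, 0.1747]
tool_rot: [0.992, 0.124, 0.0, 0.001]
wrist_force: [0.9, -3.9, 3.3]
gripper_width: 0.0238
gripper_force: 25.0
```

Request:
send_rows([
  [0,0,0,0,0,-0.005,1],
  [0,0,0,0,0,-0.005,1],
  [0,0,0,0,0,-0.004,1],
  [0,0,0,0,0,-0.003,1],
  [0,0,0,0,0,-0.002,1],
  [0,0,0,0,0,-0.001,1],
  [0,0,0,0,0,0,1],
])

```text
time: 5.78
eef_pos: [0.5359, -0.2709, 0.1943]
tool_rot: [0.992, 0.124, 0.0, -0.0]
wrist_force: [0.4, -4.6, -0.8]
gripper_width: 0.0236
gripper_force: 25.1
```

Request:
send_rows([
  [0,0,0,0,0,-0.001,1],
  [0,0,0,0,0,-0.001,1],
  [0,0,0,0,0,0,1],
  [0,0,0,0,0,0,1],
])

```text
time: 6.28
eef_pos: [0.5358, -0.2709, 0.1963]
tool_rot: [0.992, 0.124, -0.0, -0.0]
wrist_force: [1.9, -4.7, -0.4]
gripper_width: 0.0239
gripper_force: 25.1
```

Request:
send_rows([
  [0,0,0,0,0,-0.001,1],
  [0,0,0,0,0,-0.001,1],
  [0,0,0,0,0,0,1],
  [0,0,0,0,0,0,1],
])

```text
time: 6.78
eef_pos: [0.5356, -0.2704, 0.198]
tool_rot: [0.992, 0.124, -0.0, -0.0]
wrist_force: [1.0, -1.8, -4.1]
gripper_width: 0.0236
gripper_force: 24.9
```

```bash
python3 - <<'E'
from h import *
print(robot.get_state()['wrist_force'])
p,d=robot.snapshot("side"); c=p[190:310,330:470,::-1]; cv2.imwrite("pics/s2.png",cv2.resize(c,None,fx=5,fy=5,interpolation=2))
E
```

```text
[ 1.02623268 -1.77742226 -4.10317206]
```

View pics/s2.png

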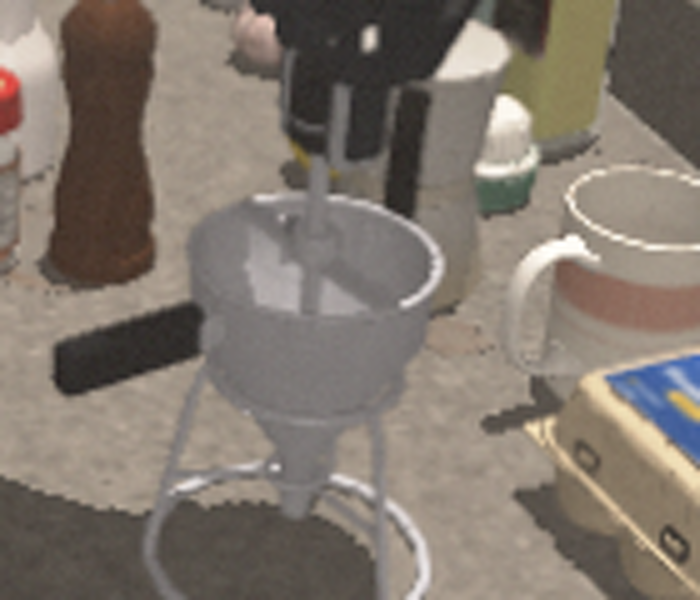

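The rod shows under the knob and the wrist carries part of the funnel's weight, so the stopper is at its stop with the funnel still seated. Next I push it home.

Request:
send_rows([
  [0,0,0,0,0,0.005,1],
  [0,0,0,0,0,0.005,1],
  [0,0,0,0,0,0.005,1],
  [0,0,0,0,0,0.004,1],
  [0,0,0,0,0,0.003,1],
  [0,0,0,0,0,0.002,1],
  [0,0,0,0,0,0,1],
  [0,0,0,0,0,0,1],
])

```text
time: 7.82
eef_pos: [0.5361, -0.2715, 0.1748]
tool_rot: [0.992, 0.124, 0.0, 0.001]
wrist_force: [0.5, -4.1, 3.8]
gripper_width: 0.0236
gripper_force: 25.1
```

Request:
send_rows([
  [0,0,0,0,0,0.001,1],
  [0,0,0,0,0,0.001,1],
  [0,0,0,0,0,0,1],
  [0,0,0,0,0,0,1],
])

```text
time: 8.32
eef_pos: [0.5366, -0.272, 0.1743]
tool_rot: [0.992, 0.124, 0.001, 0.001]
wrist_force: [-1.9, -3.4, 15.7]
gripper_width: 0.0237
gripper_force: 25.5
```

Force 15.7 N: the stopper is home. I release and rise.

Request:
send_rows([
  [0,0,0,0,0,0,0.5],
  [0,0,0,0,0,0,0],
  [0,0,0,0,0,0,0],
  [0,0,0,0,0,0,0],
  [0,0,0,0,0,0,0],
  [0,0,0,0,0,-0.02,0],
  [0,0,0,0,0,-0.03,0],
  [0,0,0,0,0,-0.04,0],
  [0,0,0,0,0,-0.04,0],
  [0,0,0,0,0,0,0],
])

```text
time: 9.57
eef_pos: [0.5373, -0.2726, 0.3069]
tool_rot: [0.992, 0.123, 0.003, 0.002]
wrist_force: [-0.7, 0.7, -0.5]
gripper_width: 0.086
gripper_force: 0.0
```

```bash
python3 - <<'E'
from h import *
p,d=robot.snapshot("side"); C=cloud("side",d); np.savez("s3",p=p,d=d)
c=C[205:242,380:412].reshape(-1,3); dk=(p[205:242,380:412].max(2)<60).ravel()
c=c[dk&(c[:,2]>.17)&(c[:,2]<.23)&(c[:,1]<-.22)]; print("knob",len(c),c.min(0),c.max(0),np.median(c,0))
# handle mask in side
m=(p.max(2)<60)&(C[:,:,2]>.10)&(C[:,:,2]<.16)&(C[:,:,1]<-.22)&(C[:,:,0]<.5)&(d>0); h=C[m]; print("handle",len(h),h.min(0),h.max(0),np.median(h,0))
pt,dt=robot.snapshot("top"); T=cloud("top",dt)
m=(pt.max(2)<70)&(T[:,:,2]>.125)&(T[:,:,2]<.155)&(T[:,:,1]<-.22)&(T[:,:,0]<.5)&(T[:,:,0]>.38); h=T[m]; print("handle top",len(h),h.min(0),h.max(0),np.median(h,0))
if len(h): 
    top=h[h[:,2]>.14]; print(np.polyfit(h[:,0],h[:,1],1), top.mean(0))
E
```

```text
knob 117 [ 0.52307803 -0.28820352  0.17920504] [ 0.54186616 -0.27032319  0.20309288] [ 0.53048379 -0.28303827  0.19638352]
handle 287 [ 0.41934843 -0.31463815  0.12302179] [ 0.47840472 -0.29144029  0.14451035] [ 0.44694246 -0.30506713  0.1355857 ]
handle top 91 [ 0.44411015 -0.29934941  0.12563589] [ 0.47994607 -0.28299502  0.14666736] [ 0.46541922 -0.29051316  0.14217589]
[ 0.09938784 -0.33679935] [ 0.46574122 -0.29153333  0.14319631]
```

```bash
python3 - <<'E'
from h import *
def fit(n,f):
    z=np.load(f); p=z['p'];C=cloud(n,z['d'])
    m=(p.max(2)<75)&(C[:,:,2]>.137)&(C[:,:,2]<.155)&(C[:,:,1]<-.22)&(C[:,:,1]>-.34)&(C[:,:,0]<.49)&(C[:,:,0]>.38)
    h=C[m]; k=h.mean(0); b=cv2.minAreaRect(h[:,:2].astype(np.float32)*1000); print(f,len(h),k,b,h[:,0].min(),h[:,0].max())
    w,v=np.linalg.eigh(np.cov(h[:,:2].T)); print(np.degrees(np.arctan2(v[1,1],v[0,1])))
fit("top","top0.npz"); fit("side","side0.npz"); fit("side","s3.npz")
E
```

```text
top0.npz 136 [ 0.44901103 -0.29567682  0.14264256] ((449.07379150390625, -296.0049133300781), (60.699729919433594, 12.594013214111328), 13.341193199157715) 0.4202119652479564 0.4776115004261935
-164.83816122446325
side0.npz 139 [ 0.44845444 -0.30299989  0.140581  ] ((449.39166259765625, -302.38134765625), (59.46886444091797, 12.475579261779785), 13.359848976135254) 0.4196998956922726 0.4784242737410148
-166.14897349760878
s3.npz 148 [ 0.4491916  -0.30294428  0.14064699] ((451.10040283203125, -301.7890319824219), (62.80729675292969, 11.524833679199219), 13.784223556518555) 0.4200480589481692 0.48145376416257324
-165.78891348194028
```

```bash
python3 - <<'E'
from h import *
plan([((.4496,-.2965,.29),-76,3,0),((.4496,-.2965,.115),-76,6,0)])
E
```

```text
[[0.01,-0.02,0.07,-0.03,0.0012,0.0044,0.0],[0.01,-0.02,0.07,-0.03,0.0012,0.0044,0.0],[0.01,-0.02,0.07,-0.03,0.0013,0.0044,0.0],[0.0,0.0,0.0,0.0,0.0,0.0292,0.0],[0.0,0.0,0.0,0.0,0.0,0.0292,0.0],[0.0,0.0,0.0,0.0,0.0,0.0292,0.0],[0.0,0.0,0.0,0.0,0.0,0.0292,0.0],[0.0,0.0,0.0,0.0,0.0,0.0292,0.0],[0.0,0.0,0.0,0.0,0.0,0.0292,0.0]]
```

Request:
send_rows([
  [0,0,0,-0.03,0.001,0.004,0],
  [0,0,0,-0.03,0.001,0.004,0],
  [0,0,0,-0.03,0.001,0.004,0],
  [0,0,0,0,0,0.03,0],
  [0,0,0,0,0,0.03,0],
  [0,0,0,0,0,0.03,0],
  [0,0,0,0,0,0.03,0],
  [0,0,0,0,0,0.03,0],
  [0,0,0,0,0,0.025,0],
  [0,0,0,0,0,0,0],
  [0,0,0,0,0,0,0],
])

```text
time: 11.05
eef_pos: [0.4494, -0.2962, 0.1159]
tool_rot: [0.992, 0.124, 0.0, 0.0]
wrist_force: [0.3, 0.1, -0.1]
gripper_width: 0.0851
gripper_force: 0.0
```

Request:
send_rows([
  [0,0,0,0,0,0,0.4],
  [0,0,0,0,0,0,0.7],
  [0,0,0,0,0,0,1],
  [0,0,0,0,0,0,1],
  [0,0,0,0,0,0,1],
  [0,0,0,0,0,0,1],
  [0,0,0,0,0,0,1],
  [0,0,0,0,0,0,1],
  [0,0,0,0,0,0,1],
], grip_force=90)

```text
time: 12.18
eef_pos: [0.4494, -0.2959, 0.1153]
tool_rot: [0.992, 0.124, 0.0, -0.0]
wrist_force: [-0.7, 1.2, 3.2]
gripper_width: 0.0125
gripper_force: 89.4
```

Gripped. I lift it slowly at first.

Request:
send_rows([
  [0,0,0,0,0,-0.004,1],
  [0,0,0,0,0,-0.006,1],
  [0,0,0,0,0,-0.01,1],
  [0,0,0,0,0,-0.01,1],
  [0,0,0,0,0,-0.015,1],
  [0,0,0,0,0,-0.015,1],
  [0,0,0,0,0,-0.015,1],
  [0,0,0,0,0,-0.015,1],
  [0,0,0,0,0,-0.015,1],
  [0,0,0,0,0,-0.005,1],
  [0,0,0,0,0,0,1],
])

```text
time: 13.55
eef_pos: [0.4494, -0.2959, 0.2255]
tool_rot: [0.992, 0.124, 0.0, 0.0]
wrist_force: [-0.5, -0.8, -5.4]
gripper_width: 0.0124
gripper_force: 88.5
```

```bash
python3 - <<'E'
from h import *
s=robot.get_state();print(s['eef_pos'],s['tool_rot'],s['wrist_force'],s['ft_torque'])
p,d=robot.snapshot("side"); np.savez("s4",p=p,d=d); c=p[90:270,310:500,::-1]; cv2.imwrite("pics/s4.png",cv2.resize(c,None,fx=3.3,fy=3.3,interpolation=2))
g=s['eef_pos']+R.from_quat(s['tool_rot']).apply([0,0,-.0187]); a=np.radians(14); S=g+.088*np.array([np.cos(a),np.sin(a),0])-[0,0,.108]
print(S,proj("side",[S,S+[0,0,.165]]))
E
```

```text
[ 0.44943981 -0.29585446  0.22548357] [9.92291880e-01 1.23922556e-01 1.59533208e-04 1.34210368e-05] [-0.50295355 -0.77109567 -5.36332042] [-0.06778187  0.3649828   0.03449313]
[ 0.53481985 -0.27456558  0.13618357] [[391.66680095 246.34439703]
 [399.17873398 169.91786676]]
```

View pics/s4.png

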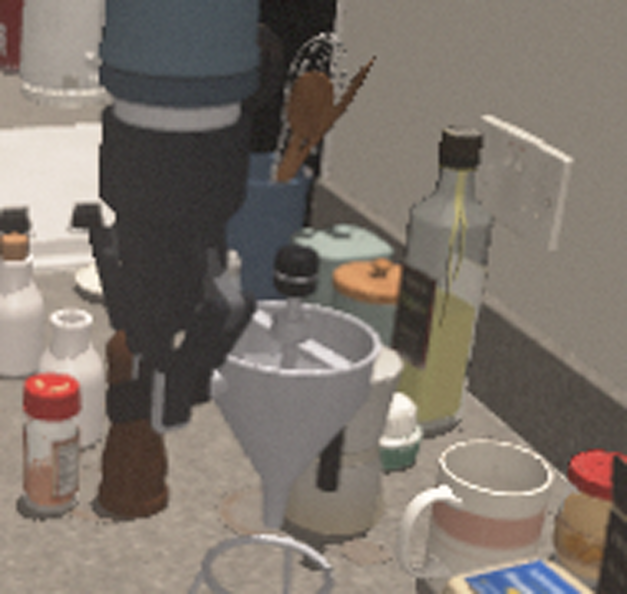

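The funnel is clear of the stand and upright. Its spout tip is at (392,250) and its knob at (400,172), close to prediction, with the stopper shut. Next I rise and cross.

```bash
python3 - <<'E'
from h import *
plan([((.4494,-.2959,.30),-75.8,1,1),((.4211,.0824,.30),-75.8,1,1)])
E
```

```text
[[-0.02,0.01,0.04,0.0001,0.0002,-0.0749,1.0],[0.0,0.0,0.0,0.0654,-0.3737,0.0,1.0]]
```

Request:
send_rows([
  [0,0,0,0,0,-0.015,1],
  [0,0,0,0,0,-0.02,1],
  [0,0,0,0,0,-0.02,1],
  [0,0,0,0,0,-0.015,1],
  [0,0,0,0,0,-0.005,1],
  [0,0,0,0.0008,-0.005,0,1],
  [0,0,0,0.0017,-0.01,0,1],
  [0,0,0,0.0034,-0.0194,0,1],
  [0,0,0,0.0034,-0.0194,0,1],
  [0,0,0,0.0034,-0.0194,0,1],
  [0,0,0,0.0034,-0.0194,0,1],
  [0,0,0,0.0034,-0.0194,0,1],
])

```text
time: 15.1
eef_pos: [0.4401, -0.1809, 0.2997]
tool_rot: [0.992, 0.124, -0.001, -0.0]
wrist_force: [0.4, -0.6, -4.0]
gripper_width: 0.0123
gripper_force: 88.5
```

Request:
send_rows([
  [0,0,0,0.0034,-0.0194,0,1],
  [0,0,0,0.0034,-0.0194,0,1],
  [0,0,0,0.0034,-0.0194,0,1],
  [0,0,0,0.0034,-0.0194,0,1],
  [0,0,0,0.0034,-0.0194,0,1],
  [0,0,0,0.0034,-0.0194,0,1],
  [0,0,0,0.0034,-0.0194,0,1],
  [0,0,0,0.0034,-0.0194,0,1],
  [0,0,0,0.0034,-0.0194,0,1],
  [0,0,0,0.0034,-0.0194,0,1],
  [0,0,0,0.0034,-0.0194,0,1],
  [0,0,0,0.0034,-0.0194,0,1],
])

```text
time: 16.6
eef_pos: [0.4219, 0.0542, 0.2997]
tool_rot: [0.992, 0.124, -0.001, -0.0]
wrist_force: [-0.0, 0.3, -5.2]
gripper_width: 0.0129
gripper_force: 88.5
```

Request:
send_rows([
  [0,0,0,0.0034,-0.0194,0,1],
  [0,0,0,0.0012,-0.007,0,1],
  [0,0,0,0.0005,-0.0025,0,1],
  [0,0,0,0,0,0,1],
  [0,0,0,0,0,0,1],
])

```text
time: 17.23
eef_pos: [0.4209, 0.0817, 0.3003]
tool_rot: [0.992, 0.123, -0.0, 0.0]
wrist_force: [0.9, 0.3, -4.5]
gripper_width: 0.0125
gripper_force: 88.5
```

```bash
python3 - <<'E'
from h import *
s=robot.get_state();print(s['eef_pos'],s['tool_rot'],s['wrist_force'])
p,d=robot.snapshot("side"); np.savez("s5",p=p,d=d); pt,dt=robot.snapshot("top"); np.savez("t5",p=pt,d=dt)
a=cv2.resize(p[90:240,270:400,::-1],None,fx=3.5,fy=3.5,interpolation=2); b=cv2.resize(pt[120:250,230:330,::-1],None,fx=3.4,fy=4,interpolation=2)[:525]
b=np.vstack([b,np.zeros((525-len(b),b.shape[1],3),np.uint8)]) if len(b)<525 else b
cv2.imwrite("pics/s5.png",np.hstack([a,b]))
g=s['eef_pos']+R.from_quat(s['tool_rot']).apply([0,0,-.0187]); a=np.radians(14.2); S=g+.088*np.array([np.cos(a),np.sin(a),0])-[0,0,.108]
print(S,proj("side",[S,S+[0,0,.165],[.5065,.1037,.115]]),proj("top",[S,S+[0,0,.179]]))
E
```

```text
[0.4209342  0.08172574 0.3002889 ] [ 9.92375048e-01  1.23254866e-01 -2.83663004e-05  3.30652815e-05] [ 0.91291367  0.33790815 -4.53953296]
[0.50624629 0.10331415 0.2109889 ] [[331.501758   152.62562582]
 [332.81245176  91.52524194]
 [330.85587949 184.91588247]] [[272.13383453 178.0580447 ]
 [259.18152845 166.21226212]]
```

View pics/s5.png

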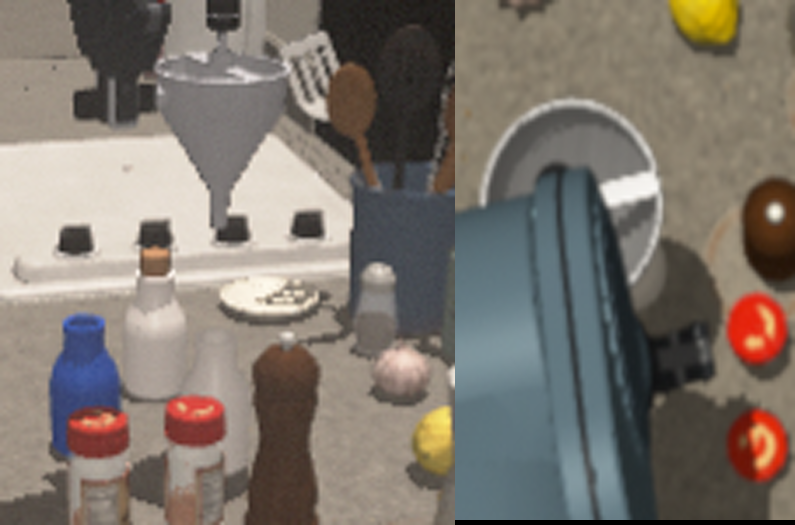

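The spout tip appears near (333,155) and the mouth near (331,185) in the side view. I'll measure the alignment with code.

```bash
python3 - <<'E'
from h import *
from scipy.optimize import least_squares
z=np.load("s5.npz");p=z['p'].astype(int);C=cloud("side",z['d'])
z0=np.load("side0.npz");C0=cloud("side",z0['d'])
print("side spout rows (depth-masked)")
f=(np.abs(C[:,:,0]-.506)<.08)&(np.abs(C[:,:,1]-.10)<.08)&(z['d']>0)
for v in range(140,160):
    us=np.where(f[v,310:355]&(C[v,310:355,2]>.19))[0]+310
    if len(us): print(v,us.min(),us.max(),us.mean(), end=' | ')
print("\nmouth rows side0")
f0=(np.abs(C0[:,:,0]-.506)<.04)&(np.abs(C0[:,:,1]-.10)<.04)&(C0[:,:,2]>.06)
for v in range(176,205):
    us=np.where(f0[v,310:355])[0]+310
    if len(us): print(v,us.min(),us.max(),us.mean(), end=' | ')
t=np.load("t5.npz");T=cloud("top",t['d']);P=t['p']
def circ(Tm,lab,r=None):
    q=np.vstack([c[:,0] for c in cv2.findContours(Tm.astype(np.uint8),cv2.RETR_EXTERNAL,cv2.CHAIN_APPROX_NONE)[0]]); return q
m=(T[:,:,2]>.20)&(T[:,:,2]<.345)&(np.abs(T[:,:,0]-.506)<.09)&(np.abs(T[:,:,1]-.103)<.09)
q=circ(m,''); zr=.211+.126-.004
W=np.array([onz("top",u,v,zr)[:2] for u,v in q])
k=(np.hypot(*(W-[.5065,.1037]).T)>.045)&(W[:,0]>.49)
r=least_squares(lambda x:np.hypot(*(W[k]-x[:2]).T)-x[2],[.506,.103,.05],loss='soft_l1',f_scale=.001)
print("\nrim fit",r.x,k.sum())
t0=np.load("top0.npz");T0=cloud("top",t0['d'])
m=(T0[:,:,2]>.104)&(T0[:,:,2]<.13)&(np.abs(T0[:,:,0]-.506)<.03)&(np.abs(T0[:,:,1]-.103)<.03)
q=circ(m,'');W=np.array([onz("top",u,v,.115)[:2] for u,v in q])
r=least_squares(lambda x:np.hypot(*(W-x[:2]).T)-x[2],[.506,.103,.017]);print("mouth fit",r.x)
# bright white rim mask
w=(t0['p'].min(2)>200)[165:210,260:300]; v,u=np.nonzero(w); print("white",u.mean()+260,v.mean()+165,onz("top",u.mean()+260,v.mean()+165,.115), len(u))
E
```

```text
side spout rows (depth-masked)
140 327 338 332.5 | 141 328 337 332.5 | 142 329 336 332.5 | 143 329 336 332.5 | 144 330 335 332.5 | 145 330 335 332.5 | 146 330 335 332.5 | 147 330 335 332.5 | 148 330 335 332.5 | 149 330 334 332.0 | 150 330 334 332.0 | 151 330 334 332.0 | 152 330 334 332.0 | 153 330 334 332.0 | 154 330 334 332.0 | 
mouth rows side0
184 327 335 331.0 | 185 326 337 331.5 | 186 326 337 331.5 | 187 326 337 331.5 | 188 326 337 331.5 | 189 326 337 331.5 | 190 326 336 331.0 | 191 326 337 331.5 | 192 326 337 331.5 | 193 326 337 331.5 | 194 325 337 331.0 | 195 324 338 331.0 | 196 324 338 331.0 | 197 323 339 331.0 | 198 322 340 331.0 | 199 322 340 331.0 | 200 322 340 331.0 | 201 322 340 331.0 | 202 321 341 331.0 | 203 331 341 336.0 | 204 333 340 336.5 | 
rim fit [0.50692226 0.10306531 0.04997204] 85
mouth fit [0.5064849  0.10321767 0.01672462]
white 276.98333333333335 183.01666666666665 [0.50505932 0.10340235 0.115     ] 120
```

The spout and mouth agree to under 1 mm in both views. I descend 76 mm first.

Request:
send_rows([
  [0,0,0,0,0,0.005,1],
  [0,0,0,0,0,0.01,1],
  [0,0,0,0,0,0.012,1],
  [0,0,0,0,0,0.012,1],
  [0,0,0,0,0,0.012,1],
  [0,0,0,0,0,0.01,1],
  [0,0,0,0,0,0.008,1],
  [0,0,0,0,0,0.005,1],
  [0,0,0,0,0,0.002,1],
  [0,0,0,0,0,0,1],
  [0,0,0,0,0,0,1],
])

```text
time: 18.7
eef_pos: [0.4211, 0.0825, 0.2245]
tool_rot: [0.992, 0.124, 0.0, -0.0]
wrist_force: [0.1, 0.1, -4.7]
gripper_width: 0.0122
gripper_force: 88.5
```

```bash
cat > m.py <<'E'
from h import *
s=robot.get_state();print(s['eef_pos'],s['tool_rot'],s['wrist_force'])
p,d=robot.snapshot("side"); C=cloud("side",d); cv2.imwrite("pics/s6.png",cv2.resize(p[110:230,270:400,::-1],None,fx=5,fy=5,interpolation=2))
f=(np.abs(C[:,:,0]-.506)<.06)&(np.abs(C[:,:,1]-.10)<.06)&(d>0)
for v in range(160,196):
    us=np.where(f[v,315:350]&(C[v,315:350,2]>.09))[0]+315
    if len(us): print(v,us.min(),us.max(),us.mean(), end=' | ')
g=s['eef_pos']+R.from_quat(s['tool_rot']).apply([0,0,-.0187]); a=np.radians(14.2); S=g+.088*np.array([np.cos(a),np.sin(a),0])-[0,0,.108]
print(S,proj("side",[S,S-[0,.006,0],[.5065,.1035,.115],[.5065,.1035+.0175,.115]]))
pt,dt=robot.snapshot("top");T=cloud("top",dt)
m=(T[:,:,2]>.14)&(T[:,:,2]<.27)&(np.abs(T[:,:,0]-.506)<.09)&(np.abs(T[:,:,1]-.103)<.09)
q=np.vstack([c[:,0] for c in cv2.findContours(m.astype(np.uint8),cv2.RETR_EXTERNAL,cv2.CHAIN_APPROX_NONE)[0]])
from scipy.optimize import least_squares
W=np.array([onz("top",u,v,S[2]+.125)[:2] for u,v in q])
k=(np.hypot(*(W-[.5065,.1037]).T)>.045)&(W[:,0]>.49)
r=least_squares(lambda x:np.hypot(*(W[k]-x[:2]).T)-x[2],[.506,.103,.05],loss='soft_l1',f_scale=.001); print("rim",r.x)
E
python3 m.py
```

```text
[0.42113657 0.08247029 0.22454792] [ 9.92305597e-01  1.23812380e-01  2.82231687e-04 -1.26890758e-04] [ 0.12596269  0.13391252 -4.65966279]
160 323 341 332.0 | 161 324 341 332.5 | 162 324 340 332.0 | 163 325 339 332.0 | 164 325 338 331.5 | 165 326 338 332.0 | 166 327 337 332.0 | 167 327 336 331.5 | 168 328 336 332.0 | 169 329 335 332.0 | 170 329 334 331.5 | 171 329 334 331.5 | 172 329 334 331.5 | 173 329 334 331.5 | 174 329 334 331.5 | 175 330 334 332.0 | 176 330 334 332.0 | 177 330 334 332.0 | 178 330 333 331.5 | 179 330 333 331.5 | 180 330 333 331.5 | 184 327 335 331.0 | 185 326 337 331.5 | 186 326 337 331.5 | 187 326 337 331.5 | 188 326 337 331.5 | 189 326 337 331.5 | 190 326 336 331.0 | 191 326 337 331.5 | 192 326 337 331.5 | 193 326 337 331.5 | 194 326 336 331.0 | 195 328 335 331.85714285714283 | [0.50643787 0.10405132 0.13524791] [[330.94686521 178.23544171]
 [331.4869278  179.03223469]
 [330.87365966 184.94314889]
 [329.33795607 182.58818291]]
rim [0.50631993 0.1033012  0.05011306]
```

View pics/s6.png

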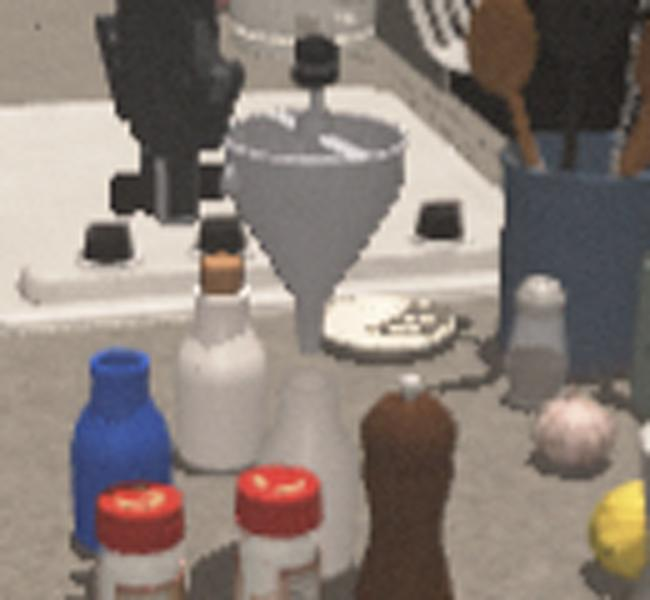

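The spout hangs centred about 18 mm above the mouth (tip row 180, mouth far edge row 184). I lower it 7 mm and settle.

Request:
send_rows([
  [0,0,0,0,0,0.002,1],
  [0,0,0,0,0,0.003,1],
  [0,0,0,0,0,0.002,1],
  [0,0,0,0,0,0,1],
  [0,0,0,0,0,0,1],
  [0,0,0,0,0,0,1],
  [0,0,0,0,0,0,1],
  [0,0,0,0,0,0,1],
])

```text
time: 19.8
eef_pos: [0.4209, 0.0824, 0.2173]
tool_rot: [0.992, 0.124, 0.0, -0.0]
wrist_force: [0.3, -0.1, -4.6]
gripper_width: 0.0127
gripper_force: 88.5
```

```bash
python3 m.py
```

```text
[0.42093512 0.08239374 0.2173293 ] [ 9.92305479e-01  1.23813714e-01  2.67055826e-05 -1.55340752e-05] [ 0.26602956 -0.07051571 -4.58118435]
160 321 343 332.0 | 161 322 342 332.0 | 162 322 341 331.5 | 163 323 341 332.0 | 164 324 340 332.0 | 165 324 339 331.5 | 166 325 339 332.0 | 167 326 338 332.0 | 168 326 337 331.5 | 169 327 337 332.0 | 170 328 336 332.0 | 171 328 335 331.5 | 172 329 335 332.0 | 173 329 334 331.5 | 174 329 334 331.5 | 175 329 334 331.5 | 176 329 334 331.5 | 177 329 334 331.5 | 178 329 334 331.5 | 179 330 333 331.5 | 180 330 333 331.5 | 181 330 333 331.5 | 182 330 333 331.5 | 184 327 335 331.0 | 185 326 337 331.5 | 186 326 337 331.5 | 187 326 337 331.5 | 188 326 337 331.5 | 189 326 337 331.5 | 190 326 336 331.0 | 191 326 337 331.5 | 192 326 337 331.5 | 193 326 337 331.5 | 194 327 336 331.5 | 195 327 334 330.5 | [0.50624539 0.10398009 0.1280293 ] [[330.8356687  180.62679706]
 [331.37382999 181.43253116]
 [330.87365966 184.94314889]
 [329.33795607 182.58818291]]
rim [0.50629472 0.10335577 0.05000184]
```

The spout is centred to within 1 mm and about 1 cm above the mouth, so I hand it in.

```bash
python3 -c "
from plant import robot
print(robot.finish_job())"
```

```text
the job is handed in; nothing more can be done
None
```

The job is handed in, but no verdict came back: I pulled the stopper to the top and pushed it home in the stand, and the arm now holds the funnel still and upright, stopper shut, with its spout measured within 1 mm of centre and about 1 cm above the open bottle's mouth.

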